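# Bring the heart round on the banding wheel and point it out

### The job

The gypsum heart is the next ornament to go from the banding wheel onto the hardboard carrying board beside it. Press a fingertip lightly on the bare wood of the wheel and turn it gently until the heart has come round to the board, opposite the middle of the board's long edge, then take the finger off and leave the wheel at rest. Now point the heart out from straight above: bring the fingertips a centimetre or two over its middle and hold still there for two seconds, and finish still pointing; touch or lift none of the ornaments, and leave the board, the bar on it, the sanding block and the round brush alone.

Things in the scene. Friction and masses are not known exactly. Their poses are not given: they have to be found in the camera images.
- banding_wheel: banding wheel (a free-turning turntable) fixed to the table: a round wooden disc, 200 mm across, its flat top 78 mm above the table, 12 mm thick, on a round metal foot (160 mm across); origin on the wheel's axis at table height; x and y are fixed to the foot and do not turn with the disc: the carrying board lies on its -y side, with the middle of its near long edge on the -y axis, 24 mm outside the rim; z up
- banding_wheel_disc (a joint): angle of the disc in rad, positive counter-clockwise seen from above; may start anywhere; turns either way by more than a full turn, with very little friction (0.01 N m), so a fingertip pressed on the wood with a few newtons drags it round and it stops soon after when let go; the ornaments ride on it
- heart_top (a point): small cream gypsum heart, 52 x 58 x 16 mm, lying flat on the wheel's disc about 62 mm from its axis; this point is the middle of its top face, 16 mm above the disc's top; z up
- star_top (a point): cream gypsum star with eight blunt points, 84 mm across, 18 mm thick, lying flat on the wheel's disc about 62 mm from its axis; this point is the middle of its top face, 18 mm above the disc's top; z up
- medallion_top (a point): round cream gypsum medallion, 68 mm across, 15 mm thick, lying flat on the wheel's disc about 62 mm from its axis; this point is the middle of its top face, 15 mm above the disc's top; z up
- carrying_board: brown hardboard carrying board, 255 mm long, 122 mm wide, 6 mm thick, flat on the table and fixed; origin under its middle, y along its length, x across it, z up
- bar: finished cream gypsum bar, 34 x 110 x 30 mm, lying loose across one end of the carrying board; origin under its middle, y along its length
- sanding_block: cork sanding block, 54 x 98 x 28 mm, loose on the table; origin under its middle, y along its length
- round_brush: thin round paint brush, 184 mm long, 12 mm thick, loose on the table; origin under its middle, y along its length

How it is judged (in metres and radians):
On the way, in this order (a step that is already met when the one before it is completed fails the run):
1. the heart has come round beside the board on the wheel, the wheel is at rest and the finger is off it (x of heart_top in the frame of banding_wheel between -0.025 and 0.025 m and y of heart_top in the frame of banding_wheel below -0.04 m and velocity of joint banding_wheel_disc between -0.1 and 0.1 rad/s and contact force between each of the fingers, the arm and banding_wheel below 0.2 N), for 0.2 s.
2. the fingertips point at the heart from just above, without contact, for a good second and a half (all of step 1 and horizontal distance between the grasp point and heart_top below 0.022 m and z of the grasp point in the frame of heart_top between 0.012 and 0.07 m), for 1.5 s.
At the end, for the whole second after the job is handed in: the heart lies on the resting wheel within 25 mm sideways of the line to the board's middle; all ornaments lie flat on the wheel; the grasp point between the fingers is over the heart's middle within 22 mm sideways, 12 to 70 mm above its top, and nothing is touched (all of step 2 and horizontal distance between each of heart_top, star_top, medallion_top and banding_wheel below 0.09 m and height (world z) of heart_top between 0.088 and 0.102 m and height (world z) of star_top between 0.088 and 0.102 m and height (world z) of medallion_top between 0.088 and 0.102 m).
It fails at once if an ornament is touched by the robot (contact force between any of the fingers, the arm and heart above 0.3 N or contact force between any of the fingers, the arm and star above 0.3 N or contact force between any of the fingers, the arm and medallion above 0.3 N).
It fails at once if an ornament is lifted or falls off the wheel (height (world z) of any of heart_top, star_top, medallion_top above 0.115 m or height (world z) of any of heart_top, star_top, medallion_top below 0.08 m).
It fails at once if the wheel is spun fast (velocity of joint banding_wheel_disc above 3 rad/s or velocity of joint banding_wheel_disc below -3 rad/s).
It fails at once if the wheel is pressed hard (over 40 N) (contact force between any of the fingers, the arm and banding_wheel above 40 N).
It fails at once if the board, the bar on it, the sanding block or the brush is disturbed (contact force between any of the fingers, the arm and carrying_board above 0.3 N or distance of any of bar, sanding_block, round_brush from where it was at the start of the episode above 0.015 m).
It also fails if it takes over 58 s, if anything falls off the work surface, if the arm or the gripper's body presses on something with over 40 N, if the wrist force passes 120 N, or if a joint passes its speed limit or range.

### The arm

A 6-joint arm with a two-finger parallel gripper is mounted at the origin on a cart in front of the work surface, level with it; the furniture and walls round the work are solid. World frame = base frame: x ahead of the robot, y to its left, z up, the work surface at z = 0. Lengths are in mm, angles in degrees, forces in N, time in s.
With the tool pointing down it reaches from about 300 to 850 mm from the base axis. Payload 4.2 kg.
Tool frame: the origin (TCP) lies at the very end of the fingers, on their centre line; the grasp point (between the pads) lies 19 mm behind it; z points along the fingers, y is the line along which they close (so a half turn about z gives the same grasp; the last joint's range is limited). The gripper opens to 91 mm and grips with 3 to 60 N. Pads are 32 mm wide; open, the fingers measure 118 mm over their backs; the gripper's body (76 mm by 178 mm) begins 60 mm behind the grasp point.
Start: joints at [68.698, 18.312, 89.639, -0, 72.044, -1.146], TCP at [198.141, 539.799, 213.976] pointing down, gripper open.
Joint ranges: [-177.97, 177.97], [-48.28, 115.42], [12.27, 149.76], [-77.06, 257.06], [2.81, 150.46], [-146.56, 146.56]. Speed limits (degrees/s): [147.25, 147.25, 180, 180, 180, 180].

### API

Orientations are given as [roll, pitch, yaw] about the fixed x, y, z axes, in that order (R = Rz(yaw) Ry(pitch) Rx(roll)).
In Python, from workcell import * gives the robot as it stands.
- The arm moves only by the tool move_arm, never from a script. Its argument "motion" is a list of rows, each a list of 3 entries, a list of its own where there are three numbers: the finger opening in mm, from 0 to 91.2, then the shift along the world's x, y, z in units of 25 mm (1.0 is 25 mm), then the turn, a rotation vector about the world's x, y, z in units of 4 degrees (1.0 is 4 degrees). In form: [[grip, [x, y, z], [ax, ay, az]], ...]. A call has 1 to 20 rows; each row shifts and turns the commanded pose from where the row before left it; what a row does not reach is not made up. A row lasts 1/12 s, in which the tool goes at most 41.7 mm and 7.16 degrees, less where a joint would pass 70% of its speed; a pose out of reach is approached as far as the arm can. A call with a number of a shift or a turn outside -1 to 1 is refused whole. A call with a gripper value outside its range is refused whole. The fingers move at their own pace and stop on an object; "grip_force" is the grip in N (left out, the last holds). Time passes only in rows, so rows that do not move let the fingers close. It gives the time, the measured TCP pose, the force, the opening and the grip force at its end, in the units of the state.
- state(): the state, without advancing time (a new reading comes with each control period).
- grab_frame(name): name is "scene" or "top" or "wrist"; returns the picture (400x640x3 uint8, blue, green, red); there is no depth.
- camera_info(name): a dict with "fx", "fy", "cx", "cy" (pixels), "rvec" (rotation vector, rad) and "tvec" (3), from world to camera coordinates, as OpenCV has them. Camera axes: x right, y down, z forward; pixel columns grow to the right and rows downward; lengths in mm; the calibration is good to about 2 mm. A picture is of the moment at which its call begins: read the wrist's pose just before it. camera_info takes no time and is no camera call; for the wrist camera it gives the pose at the moment of the call.
- job_done(): hands the job in; it is judged then, once.
The state is a dict: "time_s": time; "qpos": joint angles; "qvel": joint speeds; "effort": joint torques, N m; "ee_pos": TCP position; "ee_rot": TCP orientation; "force": force on the tool from outside, world axes, zero at the start; "torque": the same for the moment, N m; "gripper_width": finger opening in mm; "gripper_force": force on a finger pad.
Only numpy, scipy, OpenCV 4.12 (cv2) and the standard library are available. Lean on these libraries where they do the work, as an engineer would, in place of code of your own. Each camera call takes 0.05 s, during which the arm holds its last target. There are 200 camera calls.

## Working session

There is one attempt and no reset: what is moved stays moved. The work goes in short steps, Python scripts to look and compute and a tool call to move; the robot and the scene stay as the last step left them, time stands still between calls to the robot, and variables do not carry over. Pictures are saved under pics/ and viewed, at most 10 in all, crops included, and the job is handed in when it is done.

Besides the shell and the picture viewer there is one more tool, called after "Call:" as name(argument=value, ...), one argument or row to a line, values as JSON. move_arm: Moves the arm, as the interface text tells. Shifts and turns lie within -1 to 1; 1 stands for 25 mm of shift or 4 degrees of turn. Its arguments: {"type":"object","properties":{"motion":{"type":"array","items":{"type":"array"}},"grip_force":{"type":"number"}},"required":["motion"]}

```bash
mkdir -p pics; cat > h.py <<'E'
from workcell import *
import numpy as np, cv2
def ray(name,pts,z,ci=None):
    c=ci or camera_info(name); R=cv2.Rodrigues(np.array(c["rvec"],float))[0]; t=np.array(c["tvec"],float).ravel()
    o=-R.T@t; out=[]
    for u,v in pts:
        d=R.T@np.array([(u-c["cx"])/c["fx"],(v-c["cy"])/c["fy"],1]); out.append(o+d*(z-o[2])/d[2])
    return np.array(out)
def proj(name,P):
    c=camera_info(name);K=np.array([[c["fx"],0,c["cx"]],[0,c["fy"],c["cy"]],[0,0,1.]])
    return cv2.projectPoints(np.array(P,float).reshape(-1,3),np.array(c["rvec"],float),np.array(c["tvec"],float),K,None)[0].reshape(-1,2)
E
python3 - <<'E'
from h import *
for n in("top","scene"): cv2.imwrite(f"pics/{n}0.png",grab_frame(n))
print(state()); print(camera_info("top"))
E
```

```text
{'time_s': 0.1, 'qpos': array([ 6.86978024e+01,  1.83486512e+01,  8.96960696e+01, -1.61336914e-05,
        7.20429349e+01, -1.14764984e+00]), 'qvel': array([ 0.02830758, -0.15623349, -0.22315768,  0.0009172 ,  0.00776623,
       -0.09295707]), 'effort': array([ 2.15459331e-03, -4.13331735e+01, -2.32509685e+01,  7.29623996e-02,
        4.20932751e-02, -4.70313410e-05]), 'ee_pos': array([197.98259619, 539.39672594, 213.220268  ]), 'ee_rot': array([-1.79912362e+02, -1.74031143e-03,  1.59845456e+02]), 'force': array([-0.31810362,  0.12956534, -0.15005062]), 'torque': array([ 0.0222534 , -0.02335131, -0.00582679]), 'gripper_force': 0.0, 'gripper_width': 91.44250256724324}
{'fx': 382.79004364234265, 'fy': 382.79004364234265, 'cx': 315.2837178558813, 'cy': 204.05033874144107, 'rvec': array([ 2.17851204, -2.19164139,  0.07943206]), 'tvec': array([ -5.23864594, 570.95599681, 949.67137578])}
```

View pics/top0.png

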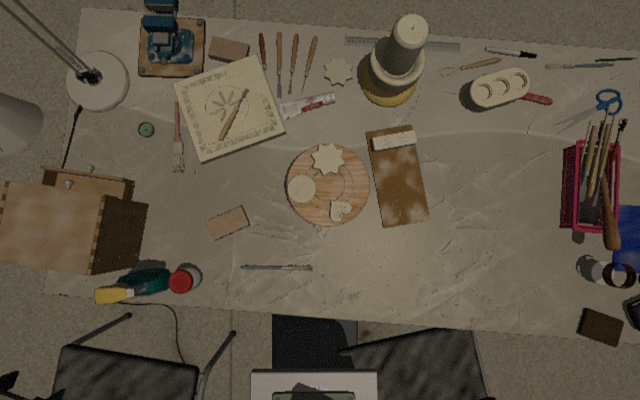

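View pics/scene0.png

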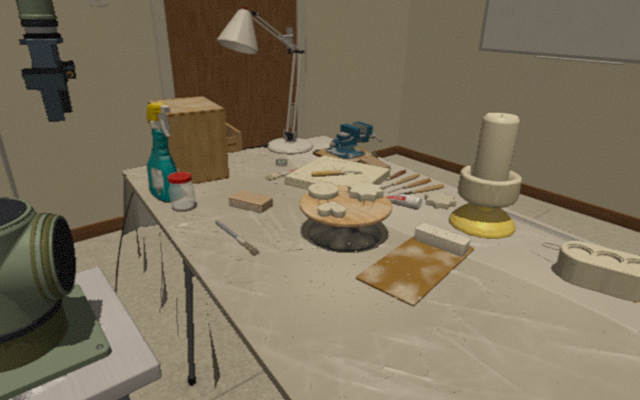

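The top view shows the wheel at about (328,185) with radius 41 px. On it are the star (328,158), the medallion (301,190) and the heart (341,210). The board is at about (398,175), to the right of the wheel, with the bar at its upper end. The brush is at (276,267) and the sanding block at (229,222).

```bash
python3 - <<'E'
from h import *
im=cv2.imread("pics/top0.png")
cv2.imwrite("pics/crop0.png",cv2.resize(im[120:240,270:440],None,fx=4.5,fy=4.5,interpolation=cv2.INTER_CUBIC))
hsv=cv2.cvtColor(im,cv2.COLOR_BGR2HSV)
for p in [(328,158),(301,190),(341,210),(320,205),(350,185),(340,180),(398,185),(290,220)]: print(p,hsv[p[1],p[0]])
print(ray("top",[(328,185)],78),ray("top",[(341,210)],94),ray("top",[(398,175)],6), ray("top",[(276,267),(229,222)],10))
print(proj("top",[[198,540,214],[0,0,0]]))
E
```

```text
(328, 158) [ 21  61 146]
(301, 190) [ 19  68 146]
(341, 210) [ 22  66 132]
(320, 205) [ 14 113 131]
(350, 185) [ 16  96 130]
(340, 180) [ 16  96 135]
(398, 185) [ 16 170  90]
(290, 220) [ 18  59 112]
[[612.29163923 -39.31884151  78.        ]] [[551.30244511 -68.68554017  94.        ]] [[ 646.03377576 -223.13464925    6.        ]] [[412.46389199  91.7537367   10.        ]
 [527.0451251  211.90790029  10.        ]]
[[ 36.43859006 388.46549573]
 [313.17214373 434.18918099]]
```

View pics/crop0.png

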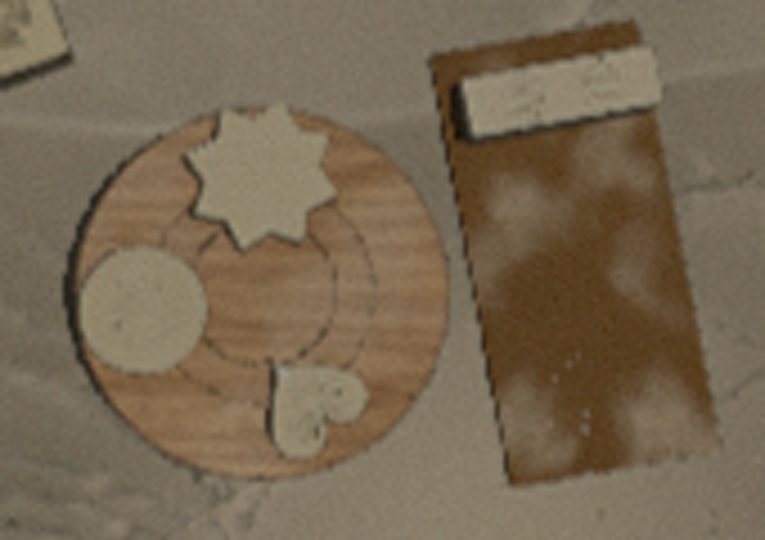

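```bash
python3 - <<'E'
from h import *
c=lambda x,y:(270+x/4.5,120+y/4.5)
W=ray("top",[c(262,291)],78)[0]
H,S,M=[ray("top",[c(*p)],z)[0] for p,z in(((318,408),94),((262,177),96),((142,310),93))]
B=ray("top",[c(430,55),c(635,20),c(720,450),c(510,487)],6)
E=(B[0]+B[3])/2
print("W",W,"\nboard",B.round(1),"edge mid",E, np.linalg.norm((E-W)[:2]), B.mean(0))
d=lambda P:(np.degrees(np.arctan2(*(P-W)[1::-1])).round(1),np.linalg.norm((P-W)[:2]).round(1))
n=(B[0]+B[3]-B[1]-B[2]);print("normal ang",np.degrees(np.arctan2(-n[1],-n[0])))
for k,P in zip("HSME",(H,S,M,E)):print(k,P.round(1),d(P))
E
```

```text
W [613.09103964 -39.85736053  78.        ] 
board [[ 759.  -140.9    6. ]
 [ 778.9 -260.3    6. ]
 [ 529.2 -302.7    6. ]
 [ 508.8 -182.6    6. ]] edge mid [ 633.92584579 -161.766471      6.        ] 123.67667671456354 [ 643.99467448 -221.62910964    6.        ]
normal ang -80.45228247905776
H [549.7 -67.9  94. ] (np.float64(-156.1), np.float64(69.3))
S [671.  -39.7  96. ] (np.float64(0.1), np.float64(57.9))
M [601.6  23.5  93. ] (np.float64(100.3), np.float64(64.4))
E [ 633.9 -161.8    6. ] (np.float64(-80.3), np.float64(123.7))
```

Wheel axis is at (613,-40). The heart sits at -156° and has to reach -80.4°, a turn of about +76°. The bare wood between heart and star, around -87°, is the place to press. I'll close the fingers and move over, first along the cart side to clear the spray bottle.

Call:
move_arm(
  motion=[
    [0, [0, 0, 1], [0, 0, 0]],
    [0, [0, 0, 1], [0, 0, 0]],
    [0, [0.2, -1, 0], [0, 0, 0]],
    [0, [0.2, -1, 0], [0, 0, 0]],
    [0, [0.2, -1, 0], [0, 0, 0]],
    [0, [0.2, -1, 0], [0, 0, 0]],
    [0, [0.2, -1, 0], [0, 0, 0]],
    [0, [0.2, -1, 0], [0, 0, 0]],
    [0, [0.2, -1, 0], [0, 0, 0]],
    [0, [0.2, -1, 0], [0, 0, 0]],
    [0, [0.2, -1, 0], [0, 0, 0]],
    [0, [0.2, -1, 0], [0, 0, 0]],
    [0, [0.2, -1, 0], [0, 0, 0]],
    [0, [0.2, -1, 0], [0, 0, 0]],
    [0, [0.2, -1, 0], [0, 0, 0]],
    [0, [0.2, -1, 0], [0, 0, 0]],
  ],
  grip_force=10,
)

```text
time_s: 1.43
ee_pos: [267.9, 188.5, 263.7]
ee_rot: [-180.0, -0.0, 159.9]
force: [0.8, -0.3, 0.0]
gripper_width: 0.7
gripper_force: 0.0
```

Call:
move_arm(
  motion=[
    [0, [0.93, -0.8, 0], [0, 0, 0]],
    [0, [0.93, -0.8, 0], [0, 0, 0]],
    [0, [0.93, -0.8, 0], [0, 0, 0]],
    [0, [0.93, -0.8, 0], [0, 0, 0]],
    [0, [0.93, -0.8, 0], [0, 0, 0]],
    [0, [0.93, -0.8, 0], [0, 0, 0]],
    [0, [0.93, -0.8, 0], [0, 0, 0]],
    [0, [0.93, -0.8, 0], [0, 0, 0]],
    [0, [0.93, -0.8, 0], [0, 0, 0]],
    [0, [0.93, -0.8, 0], [0, 0, 0]],
    [0, [0.93, -0.8, 0], [0, 0, 0]],
    [0, [0.93, -0.8, 0], [0, 0, 0]],
    [0, [0.93, -0.8, 0], [0, 0, 0]],
    [0, [0.93, -0.8, 0], [0, 0, 0]],
    [0, [0.93, -0.8, 0], [0, 0, 0]],
    [0, [0, 0, -0.9], [0, 0, 0]],
    [0, [0, 0, -0.9], [0, 0, 0]],
    [0, [0, 0, -0.9], [0, 0, 0]],
    [0, [0, 0, -0.9], [0, 0, 0]],
    [0, [0, 0, 0], [0, 0, 0]],
  ],
)

```text
time_s: 3.1
ee_pos: [613.7, -109.7, 168.5]
ee_rot: [-179.9, -0.6, 159.8]
force: [-0.4, 0.5, 0.2]
gripper_width: 0.7
gripper_force: 0.0
```

```bash
python3 - <<'E'
from h import *
s=state();print(s["ee_pos"],s["force"])
W=np.array([613.1,-39.9,78])
im=grab_frame("wrist")
pts=proj("wrist",[W,s["ee_pos"]]); print(pts)
cv2.imwrite("pics/w1.png",im)
cv2.imwrite("pics/s1.png",grab_frame("scene"))
E
```

```text
[ 613.68007105 -109.68847582  168.51767243] [-0.37617477  0.45091232  0.2105598 ]
[[392.96016742 169.32735363]
 [314.7809829  234.79749908]]
```

View pics/w1.png

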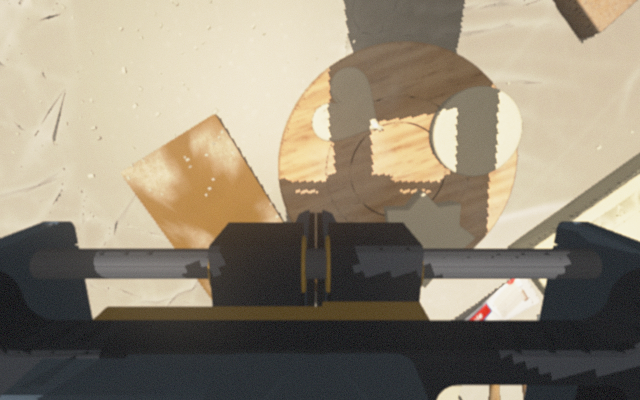

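The wrist view puts the closed fingertips over the wood between heart (320,120) and star (430,215), as planned. Next I go down close to the wood.

Call:
move_arm(
  motion=[
    [0, [0, 0, -0.8], [0, 0, 0]],
    [0, [0, 0, -0.8], [0, 0, 0]],
    [0, [0, 0, -0.8], [0, 0, 0]],
    [0, [0, 0, -0.5], [0, 0, 0]],
    [0, [0, 0, -0.3], [0, 0, 0]],
    [0, [0, 0, 0], [0, 0, 0]],
    [0, [0, 0, 0], [0, 0, 0]],
  ],
)

```text
time_s: 3.78
ee_pos: [617.9, -110.3, 95.4]
ee_rot: [180.0, 0.1, 159.8]
force: [0.1, -0.9, -0.6]
gripper_width: 0.4
gripper_force: 0.0
```

Call:
move_arm(
  motion=[
    [0, [0, 0, -0.25], [0, 0, 0]],
    [0, [0, 0, -0.2], [0, 0, 0]],
    [0, [0, 0, -0.12], [0, 0, 0]],
    [0, [0, 0, -0.06], [0, 0, 0]],
    [0, [0, 0, 0], [0, 0, 0]],
    [0, [0, 0, 0], [0, 0, 0]],
    [0, [0, 0, 0], [0, 0, 0]],
  ],
)

```text
time_s: 4.37
ee_pos: [617.0, -110.2, 78.3]
ee_rot: [180.0, 0.0, 159.8]
force: [-0.4, 0.6, 0.4]
gripper_width: 0.5
gripper_force: 0.3
```

Call:
move_arm(
  motion=[
    [0, [0, 0, -0.03], [0, 0, 0]],
    [0, [0, 0, -0.03], [0, 0, 0]],
    [0, [0, 0, 0], [0, 0, 0]],
    [0, [0, 0, 0], [0, 0, 0]],
  ],
)

```text
time_s: 4.7
ee_pos: [617.9, -110.2, 78.3]
ee_rot: [180.0, 0.2, 159.8]
force: [-1.0, 1.0, 7.1]
gripper_width: 0.6
gripper_force: 3.4
```

About 7 N on the wood. I'll turn the first half along the arc.

Call:
move_arm(
  motion=[
    [0, [0.156, 0.015, 0], [0, 0, 0]],
    [0, [0.155, 0.024, 0], [0, 0, 0]],
    [0, [0.154, 0.033, 0], [0, 0, 0]],
    [0, [0.152, 0.041, 0], [0, 0, 0]],
    [0, [0.149, 0.05, 0], [0, 0, 0]],
    [0, [0.146, 0.058, 0], [0, 0, 0]],
    [0, [0.143, 0.066, 0], [0, 0, 0]],
    [0, [0.139, 0.074, 0], [0, 0, 0]],
    [0, [0.134, 0.081, 0], [0, 0, 0]],
    [0, [0.13, 0.089, 0], [0, 0, 0]],
    [0, [0.124, 0.096, 0], [0, 0, 0]],
    [0, [0.119, 0.103, 0], [0, 0, 0]],
    [0, [0, 0, 0], [0, 0, 0]],
    [0, [0, 0, 0], [0, 0, 0]],
  ],
)

```text
time_s: 5.87
ee_pos: [661.5, -92.8, 78.3]
ee_rot: [180.0, 0.3, 159.9]
force: [2.3, -2.1, 5.0]
gripper_width: 0.6
gripper_force: 2.7
```

```bash
python3 - <<'E'
from h import *
s=state();print(s["ee_pos"],s["force"])
im=grab_frame("top")
cv2.imwrite("pics/t2.png",cv2.resize(im[120:240,270:440],None,fx=4.5,fy=4.5,interpolation=cv2.INTER_CUBIC))
E
```

```text
[661.48541686 -92.76349474  78.34551332] [ 2.26233399 -2.10540786  4.99603918]
```

View pics/t2.png

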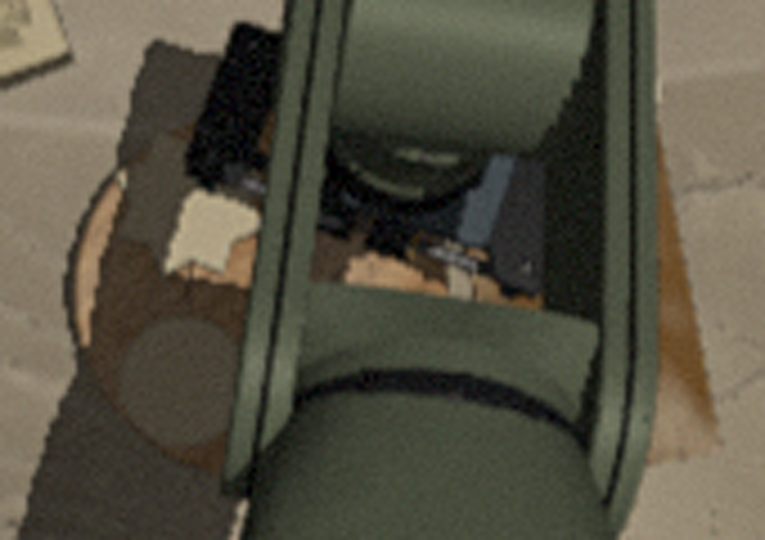

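The medallion has gone from crop (142,310) to (180,382), about 100° to 138°, so the wheel follows the finger without slip. I continue with the second half and then lift straight off.

Call:
move_arm(
  motion=[
    [0, [0.113, 0.109, 0], [0, 0, 0]],
    [0, [0.107, 0.115, 0], [0, 0, 0]],
    [0, [0.1, 0.121, 0], [0, 0, 0]],
    [0, [0.093, 0.126, 0], [0, 0, 0]],
    [0, [0.086, 0.131, 0], [0, 0, 0]],
    [0, [0.078, 0.136, 0], [0, 0, 0]],
    [0, [0.071, 0.14, 0], [0, 0, 0]],
    [0, [0.063, 0.144, 0], [0, 0, 0]],
    [0, [0.055, 0.147, 0], [0, 0, 0]],
    [0, [0.046, 0.15, 0], [0, 0, 0]],
    [0, [0.038, 0.152, 0], [0, 0, 0]],
    [0, [0.02, 0.08, 0], [0, 0, 0]],
    [0, [0, 0, 0], [0, 0, 0]],
    [0, [0, 0, 0], [0, 0, 0]],
    [0, [0, 0, 0], [0, 0, 0]],
  ],
)

```text
time_s: 7.17
ee_pos: [682.7, -53.2, 78.3]
ee_rot: [179.9, 0.2, 159.8]
force: [0.5, -0.3, 6.0]
gripper_width: 0.3
gripper_force: 2.9
```

Call:
move_arm(
  motion=[
    [0, [0, 0, 0.1], [0, 0, 0]],
    [0, [0, 0, 0.3], [0, 0, 0]],
    [0, [0, 0, 0.8], [0, 0, 0]],
    [0, [0, 0, 1], [0, 0, 0]],
    [0, [0, 0, 1], [0, 0, 0]],
    [0, [0, 0, 1], [0, 0, 0]],
    [0, [0, 0, 1], [0, 0, 0]],
    [0, [0, 0, 0], [0, 0, 0]],
    [0, [0, 0, 0], [0, 0, 0]],
  ],
)

```text
time_s: 7.92
ee_pos: [681.6, -53.2, 208.5]
ee_rot: [180.0, 0.2, 159.8]
force: [-0.7, -0.4, -0.7]
gripper_width: 0.5
gripper_force: 0.0
```

```bash
python3 - <<'E'
from h import *
s=state();print(s["ee_pos"],s["force"])
im=grab_frame("scene"); W=np.array([613.1,-39.9])
a=np.radians(-80.4);print(proj("scene",[[*W,78],[*(W+66*np.array([np.cos(a),np.sin(a)])),94]]))
cv2.imwrite("pics/s3.png",cv2.resize(im[150:270,270:430],None,fx=4.5,fy=4.5,interpolation=cv2.INTER_CUBIC))
E
```

```text
[681.62414073 -53.23918604 208.4789236 ] [-0.71894058 -0.35588454 -0.70995044]
[[345.68672527 202.36987106]
 [371.52374955 204.26407864]]
```

View pics/s3.png

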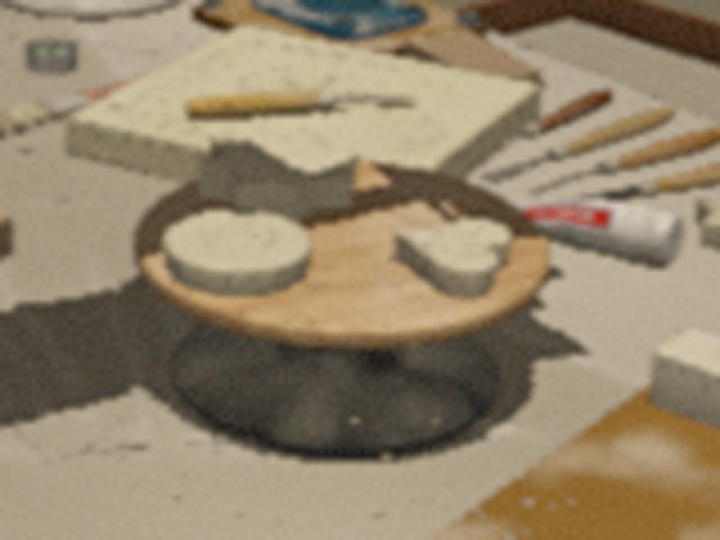

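The heart's top is at crop (458,248), which is scene pixel (372,205). The target is (371.5,204), so the wheel sits where it should, about (624,-103). Next I point at it.

Call:
move_arm(
  motion=[
    [0, [-0.58, -0.5, 0], [0, 0, 0]],
    [0, [-0.58, -0.5, 0], [0, 0, 0]],
    [0, [-0.58, -0.5, 0], [0, 0, 0]],
    [0, [-0.58, -0.5, 0], [0, 0, 0]],
    [0, [0, 0, -0.8], [0, 0, 0]],
    [0, [0, 0, -0.8], [0, 0, 0]],
    [0, [0, 0, -0.8], [0, 0, 0]],
    [0, [0, 0, -0.7], [0, 0, 0]],
    [0, [0, 0, -0.4], [0, 0, 0]],
    [0, [0, 0, -0.3], [0, 0, 0]],
    [0, [0, 0, 0], [0, 0, 0]],
    [0, [0, 0, 0], [0, 0, 0]],
    [0, [0, 0, 0], [0, 0, 0]],
  ],
)

```text
time_s: 9.05
ee_pos: [623.8, -103.3, 112.6]
ee_rot: [180.0, 0.1, 159.8]
force: [0.2, 1.1, 0.5]
gripper_width: 0.6
gripper_force: 0.0
```

```bash
python3 - <<'E'
from h import *
s=state();print(s["ee_pos"],s["force"],ray("scene",[(371.8,205.1)],94))
im=grab_frame("scene")
cv2.imwrite("pics/s4.png",cv2.resize(im[130:250,270:430],None,fx=4.5,fy=4.5,interpolation=cv2.INTER_CUBIC))
E
```

```text
[ 623.80139053 -103.27879364  112.58907634] [0.15019504 1.06704929 0.46778438] [[ 621.57428731 -108.21884585   94.        ]]
```

View pics/s4.png

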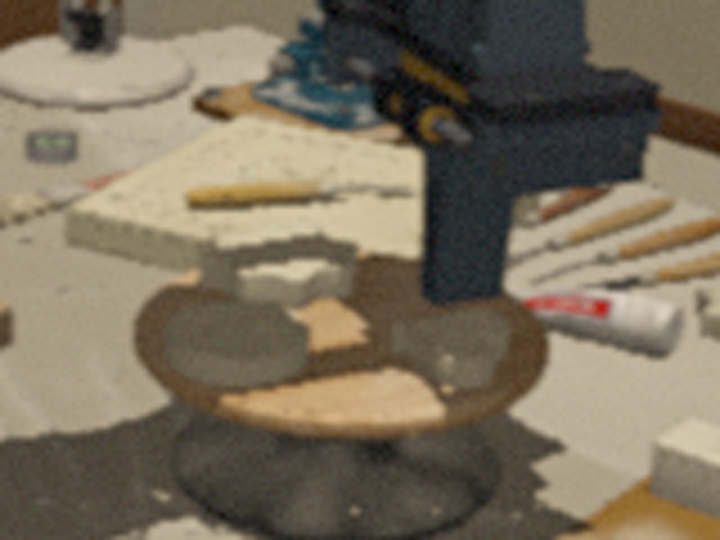

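The closed fingertips end at crop (463,300), a little above the middle of the heart at (455,335), with nothing touched. I now hold for over two seconds.

Call:
move_arm(
  motion=[
    [0, [0, 0, 0], [0, 0, 0]],
    [0, [0, 0, 0], [0, 0, 0]],
    [0, [0, 0, 0], [0, 0, 0]],
    [0, [0, 0, 0], [0, 0, 0]],
    [0, [0, 0, 0], [0, 0, 0]],
    [0, [0, 0, 0], [0, 0, 0]],
    [0, [0, 0, 0], [0, 0, 0]],
    [0, [0, 0, 0], [0, 0, 0]],
    [0, [0, 0, 0], [0, 0, 0]],
    [0, [0, 0, 0], [0, 0, 0]],
    [0, [0, 0, 0], [0, 0, 0]],
    [0, [0, 0, 0], [0, 0, 0]],
    [0, [0, 0, 0], [0, 0, 0]],
    [0, [0, 0, 0], [0, 0, 0]],
    [0, [0, 0, 0], [0, 0, 0]],
    [0, [0, 0, 0], [0, 0, 0]],
    [0, [0, 0, 0], [0, 0, 0]],
    [0, [0, 0, 0], [0, 0, 0]],
    [0, [0, 0, 0], [0, 0, 0]],
    [0, [0, 0, 0], [0, 0, 0]],
  ],
)

```text
time_s: 10.77
ee_pos: [623.2, -103.1, 111.7]
ee_rot: [180.0, 0.0, 159.8]
force: [-0.1, 0.2, -0.1]
gripper_width: 0.3
gripper_force: 0.0
```

Call:
move_arm(
  motion=[
    [0, [0, 0, 0], [0, 0, 0]],
    [0, [0, 0, 0], [0, 0, 0]],
    [0, [0, 0, 0], [0, 0, 0]],
    [0, [0, 0, 0], [0, 0, 0]],
    [0, [0, 0, 0], [0, 0, 0]],
    [0, [0, 0, 0], [0, 0, 0]],
    [0, [0, 0, 0], [0, 0, 0]],
    [0, [0, 0, 0], [0, 0, 0]],
  ],
)

```text
time_s: 11.43
ee_pos: [623.2, -103.2, 111.7]
ee_rot: [180.0, 0.0, 159.8]
force: [1.3, 0.7, 0.4]
gripper_width: 0.5
gripper_force: 0.0
```

```bash
python3 -c "
from h import *
print(state()['ee_pos'],job_done())"
```

```text
the job is handed in; nothing more can be done
[ 623.18359923 -103.18638363  111.73796859] None
```

I turned the wheel about 76° so the heart sits opposite the middle of the board, lifted the finger off, held the fingertips about 18 mm above the heart for over two seconds, and handed the job in still pointing; the hand-in returned no verdict.

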